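# Clip the sprung hook probe onto the electrode pin of a gel-cake conductivity cell

## Task

Get the conductivity cell ready to measure: first push the sliding electrode, the one with the blue tab, gently home until the gel cake is held between both electrode plates. Then press the hook probe's yellow plunger down, slide the probe along with the plunger held down until the hook is under the brass pin of the sliding electrode, and let the plunger up so that the hook catches the pin and stays clipped on it. Do not force the cell, and leave the cakes, the beaker and the spatula beside it where they are.

Things in the scene. Friction and masses are not known exactly. Their poses are not given: they have to be found in the camera images.
- jig: Conductivity cell, fixed: light grey base 250 x 180 mm, top 12 mm above the bench. Origin on the bench under its centre; x = closing direction of the sliding electrode, towards the fixed one; z up. Fixed steel plate at x = 75 mm, y = 30, facing -x (holder 62 mm high). Black rod block at x = -106 mm, 38 mm high. Probe rail along x at y = -74 mm, its posts 71 mm high.
- push_tab (a point): Middle of the upper back face (-x side) of the sliding electrode's blue push tab. The tab is 44 mm wide (y), 9 mm thick, and stands from 56 to 92 mm above the bench; this point is 80 mm above it. The space behind it is free down to the rod block. Push it towards the cell's +x.
- electrode_slide (a joint): Travel of the sliding electrode along the cell's +x, m: 0 fully open, grows as it closes. The clear gap between the electrode plates is 0.116 - value, so it meets the 55 mm cake at about 0.061. Runs stiffly (about 1.5 N) and stays where it is left.
- specimen: Brown gel cake in the cell, a cylinder 55 mm across and 35 mm high, loose on the base plate between the electrode plates and between the two guide rods. Origin at the centre of its underside. It need not touch either plate at first: the sliding electrode pushes it against the fixed one.
- pin (a point): On the axis of the brass terminal pin, 6 mm thick, that sticks out of the sliding electrode along the cell's -y, 31 mm above the bench. This point lies on the probe's track (cell y = -40 mm); the bare pin reaches 14 mm either way from it along y. Axes as the cell's. Moves with the sliding electrode.
- cap_top (a point): Centre of the top of the probe's yellow plunger cap, a flat disc 32 mm across, 6 mm thick, 118 mm above the bench when up. The probe (red barrel, 21 mm across) hangs on a grey carriage on the rail, at cell y = -40 mm. A finger pressing on the cap drags the whole probe along the rail by friction.
- plunger (a joint): How far the plunger is pressed down, m: 0 up, 0.022 fully down (hard stop); spring 1.3 N at the start, 5.3 N fully down. The steel hook at the probe's foot moves down with it. Up, the hook passes 3 mm over the pin; from about 0.017 on it is clear below the pin, upturned tip included. Clipped on the pin it stays at about 0.014.
- hook_seat (a point): Middle of the hook's slot, on top of its toe. The hook is a J, 7 mm wide: shank straight under the cap's centre, toe pointing to the cell's +x, tip turned up 2.5 mm. The slot between shank and tip is 13 mm long, its middle 8.5 mm in +x from the cap's centre. Clipped, the pin lies over this point on the toe, its axis 3 mm above the point.
- probe_carriage (a joint): Travel of the probe along the rail towards the cell's +x in m, 0 to 0.095; about 0.068 brings the hook's slot under the pin when the cell is closed on the cake. Light friction (0.7 N), no spring: it stays where it is left.
- spare_cake_a: Brown gel cake 56 mm across, 36 mm high, standing on the bench beside the cell; leave it. Origin at the centre of its underside.
- spare_cake_b: A second such cake, 37 mm high; leave it. Origin at the centre of its underside.
- beaker: Plastic beaker 79 x 87 mm, 100 mm high, on the bench behind the cell; leave it. Origin at the centre of its underside.
- lab_spatula: Steel spatula 300 x 20 x 5 mm lying along the cell's -y side; leave it. Origin at the centre of its underside, x along it.
Mind the look-alikes: they are no part of the job. What is shaped like the specimen but pink or red is not meant.

How it is judged:
By the outcome, as a careful person would: the job done as asked, in the order asked, and still so for the second after the job is handed in, with the robot touching nothing.
It also fails if it takes over 45 s, if anything falls off the work surface, if the arm or the gripper's body presses on something with over 40 N, if the wrist force passes 120 N, or if a joint passes its speed limit or range.

## Robot

A 6-joint arm with a two-finger parallel gripper is mounted at the origin on a cart in front of the work surface, level with it; the furniture and walls round the work are solid. World frame = base frame: x ahead of the robot, y to its left, z up, the work surface at z = 0. Lengths are in m, angles in rad, forces in N, time in s.
With the tool pointing down it reaches from about 0.325 to 0.9 m from the base axis. Payload 3.5 kg.
Tool frame: the origin (TCP) lies on the front face of the gripper's body, between the roots of the fingers; the fingertips stand 73 mm ahead of it and the grasp point (between the pads) lies 54 mm ahead of it (arm.hold_point_z is the distance from the TCP to the grasp point, in m); x points along the fingers, y is the direction in which the jaws open and shut, and the axes are right-handed (so a half turn about x gives the same grasp; the last joint's range is limited). The gripper opens to 85 mm and grips with 20 to 120 N. Pads are 22 mm wide; open, the fingers measure 114 mm over their backs; the gripper's body (76 mm by 85 mm) begins 54 mm behind the grasp point. The pads swing forward as they close: fully open they stand 13 mm farther back than shut.
Start: joints at [-1.231, 0.276, -0.026, 1.268, 0, 1.467], TCP at [0.268, -0.565, 0.304] pointing down, gripper open.
Joint ranges: [-3.12, 3.12], [-0.85, 1.88], [-1.08, 1.24], [-1.95, 2.15], [-1.57, 1.53], [-3.14, 3.14]. Speed limits (rad/s): [2.57, 2.57, 3.14, 3.14, 3.14, 3.14].

## Interface

Orientations are given as a unit quaternion [x, y, z, w].
In Python, from workcell import arm gives the robot as it stands.
- The arm moves only by the tool apply_moves, never from a script. Its argument "series" is one flat list of numbers, 7 for each row, row after row: the shift along the world's x, y, z in m, then the turn, a rotation vector about the world's x, y, z in rad, then the closure, from 0 (fully open) to 1 (shut). A call has 1 to 5 rows; each row is the pose to reach, as a shift and turn from the pose commanded when the call began; what a row does not reach only later rows make up. A row lasts 1/8 s, in which the tool goes at most 62.5 mm and 10.7 degrees, less where a joint would pass 70% of its speed; a pose out of reach is approached as far as the arm can. A call with a gripper value outside its range is refused whole. The fingers move at their own pace and stop on an object; the grip force is fixed at half the most. Time passes only in rows, so rows that repeat a pose let the fingers close. It gives the time, the measured TCP pose, the force and the opening at its end, in the units of the state.
- arm.get_obs(): the state, without advancing time (a new reading comes with each control period).
- arm.get_image(name): name is "side" or "top"; returns the picture (480x640x3 uint8, red, green, blue); there is no depth.
- arm.camera_info(name): a dict with "intrinsics" (3x3 intrinsics, pixels), "k1" (the pictures are not rectified: a ray, as slopes to the right and down, at radius r is drawn at 1 + k1 r^2 times it, then the intrinsics apply), "xyz" and "attitude" of the camera in the world. Camera axes: x right, y up, looking along -z (the intrinsics and any distortion apply to the point x, -y, -z); pixel columns grow to the right and rows downward; lengths in m; the calibration is good to about 2 mm. A picture is of the moment at which its call begins. camera_info takes no time and is no camera call.
- arm.sign_off(): hands the job in, once; it reports no verdict.
Trained networks look in the newest picture that a camera, given by its name, has taken for a name from the list of things; names that differ only in an ending like _2 or _b are one class to them, and where a whole thing is asked for, a point or a joint stands for the part that bears it (a point fixed in the world has none). Each returns a list of dicts, best first, with "p" (0 to 1); they miss things now and then, are a little off and sometimes report something else, mostly with a low value. They report only what shows in the picture. A call takes as long as a camera call. They do not tell look-alikes from the thing itself.
- arm.find_in(camera, target): "xy" ([column, row] in pixels, amid what is visible of it).
The state is a dict: "time": time; "qpos": joint angles; "joint_vel": joint speeds; "joint_torque": joint torques, N m; "tcp_pos": TCP position; "ee_rot": TCP orientation; "force": force on the tool from outside, world axes, zero at the start; "wrist_torque": the same for the moment, N m; "gripper_width": finger opening in m.
Only numpy, scipy, OpenCV 4.12 (cv2) and the standard library are available. Lean on these libraries where they do the work, as an engineer would, in place of code of your own. Each camera call takes 0.05 s, during which the arm holds its last target.

## Working session

There is one attempt and no reset: what is moved stays moved. The work goes in short steps, Python scripts to look and compute and a tool call to move; the robot and the scene stay as the last step left them, time stands still between calls to the robot, and variables do not carry over. Pictures are saved under pics/ and viewed, and the job is handed in when it is done.

Besides the shell and the picture viewer there is one more tool, called by a JSON object that holds its "op" and its "data". apply_moves: Moves the arm, as the interface text tells. Its arguments: {"type":"object","properties":{"series":{"type":"array"}},"required":["series"]}

```bash
ls; mkdir -p pics; python3 - <<'E'
from workcell import arm
import cv2
for n in ("side","top"):
    im=arm.get_image(n); cv2.imwrite(f"pics/{n}0.png",im[:,:,::-1])
    i=arm.camera_info(n); print(n,i)
    for t in ("jig","push_tab","specimen","pin","cap_top","hook_seat","beaker","spare_cake_a","lab_spatula"):
        print(t,[(d['xy'],round(d['p'],2)) for d in arm.find_in(n,t)][:4])
print(arm.get_obs())
E
```

```text
pics
side {'intrinsics': array([[461.74102679,   0.        , 315.54599   ],
       [  0.        , 461.74102679, 240.20739418],
       [  0.        ,   0.        ,   1.        ]]), 'k1': -0.009657919020651324, 'xyz': array([0.34160842, 0.8084417 , 0.54863096]), 'attitude': array([-0.09572901,  0.47871943,  0.85910126, -0.15365121])}
jig []
push_tab [([386.8, 258.1], 0.96)]
specimen [([281.8, 313.3], 0.84), ([346.4, 260.1], 0.79), ([266.6, 249.0], 0.66)]
pin [([385.8, 261.1], 0.57)]
cap_top [([373.8, 260.0], 0.69), ([345.2, 299.1], 0.68), ([389.6, 209.4], 0.59)]
hook_seat [([384.3, 262.1], 0.6), ([393.5, 206.3], 0.56)]
beaker [([207.7, 277.4], 0.71)]
spare_cake_a [([342.7, 300.0], 0.67), ([393.3, 311.3], 0.65)]
lab_spatula [([354.3, 233.8], 0.79)]
top {'intrinsics': array([[600.03019157,   0.        , 323.54900216],
       [  0.        , 600.03019157, 234.57163777],
       [  0.        ,   0.        ,   1.        ]]), 'k1': -0.18738336164663774, 'xyz': array([0.44272947, 0.13947001, 1.09601708]), 'attitude': array([-0.05549828,  0.07132541,  0.70617439, -0.70224665])}
jig [([369.2, 297
[... 421 characters left out ...]
0.56), ([360.6, 313.3], 0.23)]
{'time': 1.0, 'qpos': array([-1.23140525e+00,  2.76330964e-01, -2.63952045e-02,  1.26798315e+00,
        2.00103522e-06,  1.46743285e+00]), 'joint_vel': array([-0.00181402, -0.00066687, -0.00087834,  0.00036808, -0.00034723,
       -0.00075433]), 'joint_torque': array([ 2.13499256e-04, -4.45502758e+01,  2.95571673e+01,  8.54134651e-04,
        3.75425498e-05, -2.09595584e-06]), 'tcp_pos': array([ 0.26778085, -0.5647288 ,  0.30395847]), 'ee_rot': array([ 0.68985484,  0.15523144, -0.68984619,  0.15529238]), 'force': array([ 0.4301239 , -0.61627752, -0.58413716]), 'wrist_torque': array([ 0.00514959, -0.04040311,  0.04612351]), 'gripper_width': 0.08543687524613147}
```

View pics/side0.png

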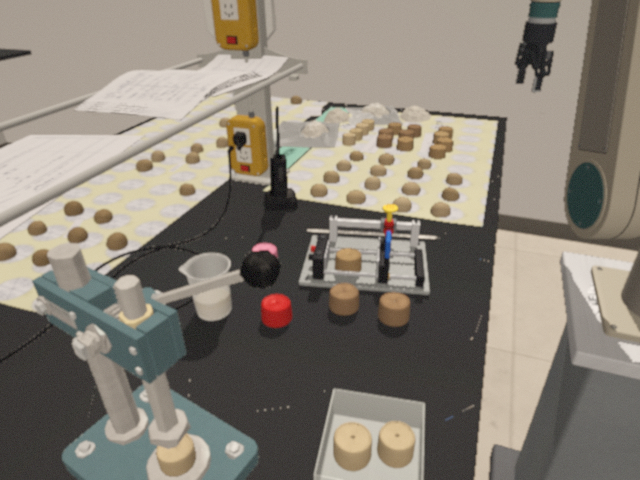

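View pics/top0.png

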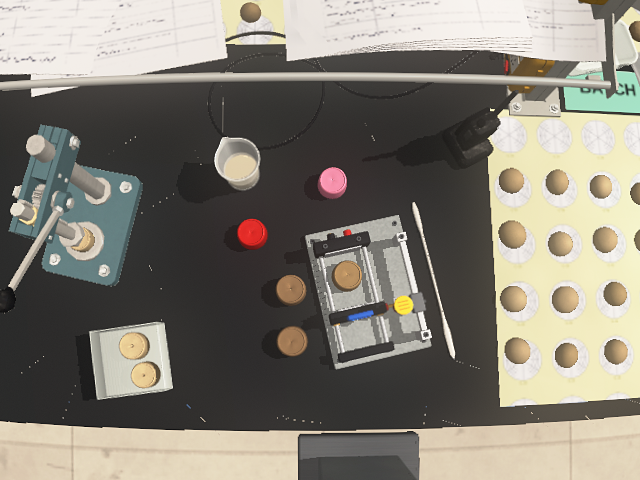

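```bash
python3 - <<'E'
import cv2
a=cv2.imread("pics/top0.png")[230:380,270:470]; cv2.imwrite("pics/topc.png",cv2.resize(a,(800,600),interpolation=cv2.INTER_CUBIC))
a=cv2.imread("pics/side0.png")[180:330,250:450]; cv2.imwrite("pics/sidec.png",cv2.resize(a,(800,600),interpolation=cv2.INTER_CUBIC))
E
```

```text
(no output)
```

View pics/topc.png

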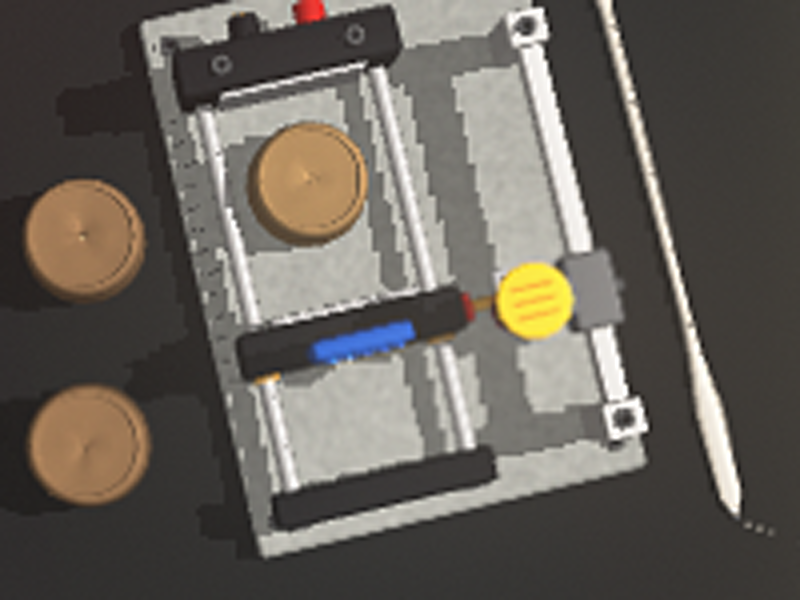

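View pics/sidec.png

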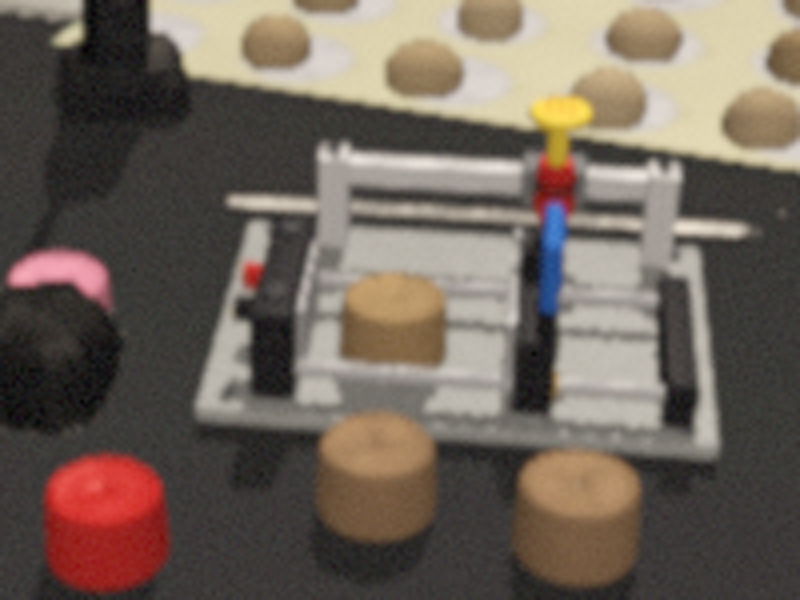

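```bash
cat > h.py <<'E'
import numpy as np
from scipy.spatial.transform import Rotation as R
from scipy.optimize import least_squares
from workcell import arm
def proj(n,P):
    c=arm.camera_info(n); p=R.from_quat(c['attitude']).inv().apply(np.atleast_2d(P)-c['xyz'])
    s=np.c_[p[:,0]/-p[:,2],-p[:,1]/-p[:,2]]; r2=(s**2).sum(1,keepdims=True); s=s*(1+c['k1']*r2)
    K=c['intrinsics']; return np.c_[s[:,0]*K[0,0]+K[0,2],s[:,1]*K[1,1]+K[1,2]]
def unproj(n,px,z):
    c=arm.camera_info(n)
    f=lambda q: (proj(n,[q[0],q[1],z])[0]-px)
    return least_squares(f,[0.4,0.0]).x
E
python3 - <<'E'
from h import *
for px in [(305,235),(335.75,369),(431.5,345.5),(399,215)]: print('top corner',unproj('top',px,.012))
for px in [(315,235.5),(300,283.75),(428.75,293)]: print('side corner',unproj('side',px,.012))
cap=(270+535/4,230+300/4); print('cap top',unproj('top',cap,.118)); print('cap side',unproj('side',(250+562/4,180+106/4),.118))
obs=[('top',(.125,.09,.012),(305,235)),('top',(-.125,.09,.012),(335.75,369)),('top',(-.125,-.09,.012),(431.5,345.5)),('top',(.125,-.09,.012),(399,215)),
('side',(.125,-.09,.012),(315,235.5)),('side',(.125,.09,.012),(300,283.75)),('side',(-.125,.09,.012),(428.75,293))]
def f(q,full=False):
    Rz=R.from_euler('z',q[2]); r=[proj(n,Rz.apply(p)+[q[0],q[1],0])[0]-px for n,p,px in obs]
    return np.array(r) if full else np.ravel(r)
s=least_squares(f,[.4,0,.2]); print(s.x); print(f(s.x,True).round(1))
q=s.x
Rz=R.from_euler('z',-q[2])
c=unproj('top',cap,.118); print('cap in cell',Rz.apply([c[0]-q[0],c[1]-q[1],0]))
c=unproj('side',(250+562/4,180+106/4),.118); print('cap in cell side',Rz.apply([c[0]-q[0],c[1]-q[1],0]))
# tab top corners
for px in [(310,350),(410,322),(318,362),(414,335)]:
    c=unproj('top',(270+px[0]/4,230+px[1]/4),.092); print('tab',Rz.apply([c[0]-q[0],c[1]-q[1],0]))
c=unproj('top',(270+310/4,230+180/4),.047); print('spec',Rz.apply([c[0]-q[0],c[1]-q[1],0]))
E
```

```text
top corner [0.63882764 0.1484154 ]
top corner [0.39594681 0.09444306]
top corner [ 0.43516781 -0.07914249]
top corner [ 0.67597449 -0.02619825]
side corner [ 0.66951281 -0.02341603]
side corner [0.63239894 0.15487049]
side corner [0.39536361 0.10118783]
cap top [ 0.50263363 -0.01360813]
cap side [ 0.50167249 -0.01486071]
[0.53521207 0.03493646 0.21539234]
[[-0.6  0.4]
 [-0.9  1.2]
 [ 0.3  1.6]
 [ 0.  -0.3]
 [-2.5 -1.1]
 [-1.7 -2.1]
 [ 1.2 -1.4]]
cap in cell [-0.04220111 -0.04045984  0.        ]
cap in cell side [-0.04340775 -0.04147805  0.        ]
tab [-0.04065263  0.05228867  0.        ]
tab [-0.03862248  0.00879934  0.        ]
tab [-0.04625861  0.05016206  0.        ]
tab [-0.04428263  0.00841969  0.        ]
spec [0.0331651  0.03228448 0.        ]
```

```bash
cat >> h.py <<'E'
Q=np.array([0.5352,0.0349,0.2154])
def c2w(p): return R.from_euler('z',Q[2]).apply(p)+[Q[0],Q[1],0]
def w2c(p): return R.from_euler('z',-Q[2]).apply(np.array(p)-[Q[0],Q[1],0])
E
python3 - <<'E'
from h import *
o=arm.get_obs(); Rm=R.from_quat(o['ee_rot']); print(Rm.as_matrix().round(3))
for n,px in [('top',(270+480/4,230+304/4))]:
    c=unproj(n,px,.031); print('pin',w2c([*c,.031]))
# electrode body front top edge
print('cellx dir',c2w([1,0,0])-c2w([0,0,0]))
ym=Rm.as_matrix()[:,1]; print('tool y angle',np.arctan2(ym[1],ym[0]),'cell y angle',Q[2]+np.pi/2)
print('start',c2w([-.077,.03,.144]),'contact',c2w([-.0565,.03,.144]))
# overlay check
import cv2
for n in ('top','side'):
    im=cv2.imread(f'pics/{n}0.png')
    pts=[(.125,.09,.012),(-.125,.09,.012),(-.125,-.09,.012),(.125,-.09,.012),(-.0455,.008,.092),(-.0455,.052,.092),(-.0455,.03,.08),(-.042,-.04,.118),(.033,.03,.047),(.075,.03,.062)]
    for p in proj(n,[c2w(p) for p in pts]): cv2.circle(im,tuple(int(round(16*v)) for v in p),16,(255,0,255),-1,cv2.LINE_AA,4)
    x,y=(270,210) if n=='top' else (250,180)
    cv2.imwrite(f'pics/{n}_ov.png',cv2.resize(im[y:y+165,x:x+200],None,fx=3.6,fy=3.6))
E
```

```text
[[ 0.     0.428 -0.904]
 [-0.    -0.904 -0.428]
 [-1.     0.     0.   ]]
pin [-0.03605726 -0.03038383  0.031     ]
cellx dir [0.97689098 0.2137382  0.        ]
tool y angle -1.1280417692995215 cell y angle 1.7861963267948966
start [0.45356725 0.04774889 0.144     ] contact [0.47359351 0.05213052 0.144     ]
```

View pics/top_ov.png

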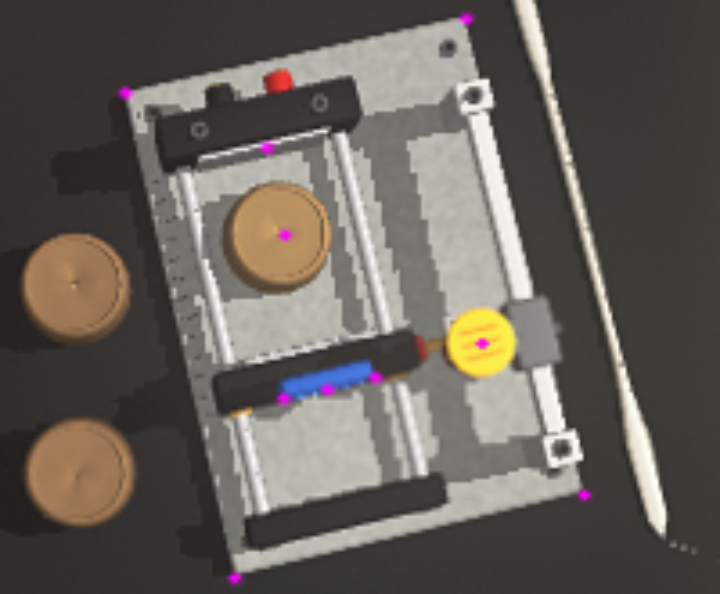

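View pics/side_ov.png

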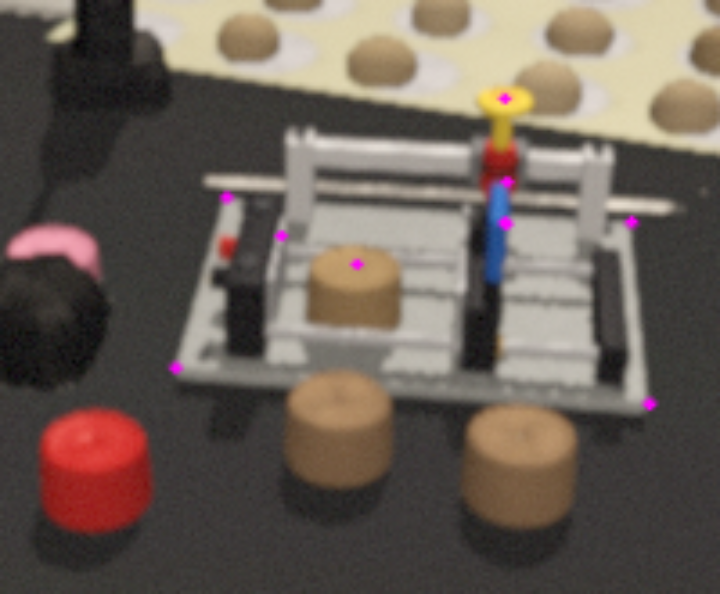

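{"op": "apply_moves", "data": {"series": [0.178, 0.611, -0.03, 0, 0, -0.227, 1, 0.178, 0.611, -0.03, 0, 0, -0.227, 1, 0.178, 0.611, -0.03, 0, 0, -0.227, 1, 0.178, 0.611, -0.03, 0, 0, -0.227, 1, 0.178, 0.611, -0.03, 0, 0, -0.227, 1]}}

```text
time: 1.62
tcp_pos: [0.3554, -0.2632, 0.2894]
ee_rot: [0.703, 0.076, -0.703, 0.076]
force: [1.3, -0.5, -0.2]
gripper_width: 0.0004
```

{"op": "apply_moves", "data": {"series": [0.0905, 0.311, -0.015, 0, 0, 0, 1, 0.0905, 0.311, -0.015, 0, 0, 0, 1, 0.0905, 0.311, -0.015, 0, 0, 0, 1, 0.0905, 0.311, -0.015, 0, 0, 0, 1, 0.0905, 0.311, -0.015, 0, 0, 0, 1]}}

```text
time: 2.25
tcp_pos: [0.4427, 0.0367, 0.2752]
ee_rot: [0.704, 0.076, -0.702, 0.076]
force: [1.4, -0.5, 0.9]
gripper_width: -0.0001
```

```bash
python3 - <<'E'
from h import *
o=arm.get_obs(); print(o['tcp_pos'],w2c(o['tcp_pos']),o['force'])
ym=R.from_quat(o['ee_rot']).as_matrix(); print(ym.round(3))
t=c2w([-.080,.03,.144]); print('delta',t-o['tcp_pos'])
E
```

```text
[0.44273365 0.0367183  0.2751874 ] [-0.0899409   0.02153988  0.2751874 ] [ 1.39152208 -0.54069598  0.88478013]
[[ 0.002  0.214 -0.977]
 [-0.    -0.977 -0.214]
 [-1.     0.001 -0.002]]
delta [ 0.00790293  0.01038937 -0.1311874 ]
```

{"op": "apply_moves", "data": {"series": [0.008, 0.01, -0.04, 0, 0, 0, 1, 0.008, 0.01, -0.09, 0, 0, 0, 1, 0.008, 0.01, -0.13, 0, 0, 0, 1, 0.008, 0.01, -0.13, 0, 0, 0, 1]}}

```text
time: 2.75
tcp_pos: [0.4473, 0.045, 0.1421]
ee_rot: [-0.7, -0.077, 0.706, -0.076]
force: [-0.3, -0.2, 0.2]
gripper_width: 0.0001
```

```bash
python3 - <<'E'
from h import *
import cv2
o=arm.get_obs(); print(o['time'],w2c(o['tcp_pos']),o['force'])
for n in ('top','side'):
    im=arm.get_image(n)[:,:,::-1]; x,y=(270,210) if n=='top' else (250,130)
    cv2.imwrite(f'pics/{n}1.png',cv2.resize(im[y:y+200,x:x+200],None,fx=3,fy=3,interpolation=cv2.INTER_CUBIC))
E
```

```text
2.75 [-0.08371026  0.02860565  0.14208688] [-0.34610315 -0.21550534  0.21574139]
```

View pics/side1.png

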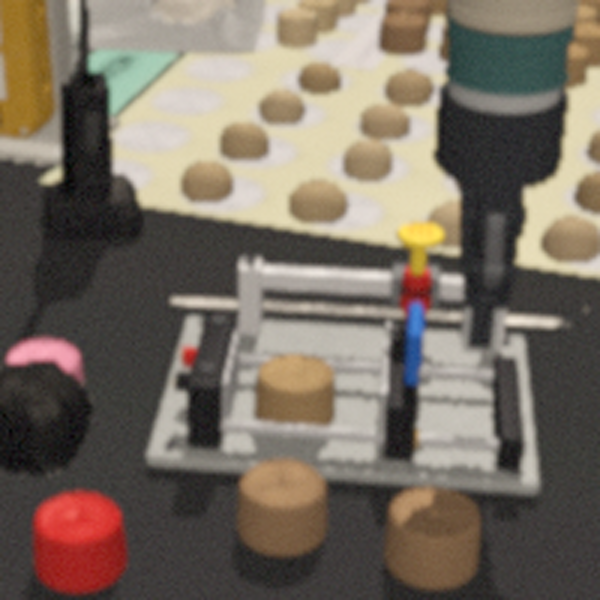

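View pics/top1.png

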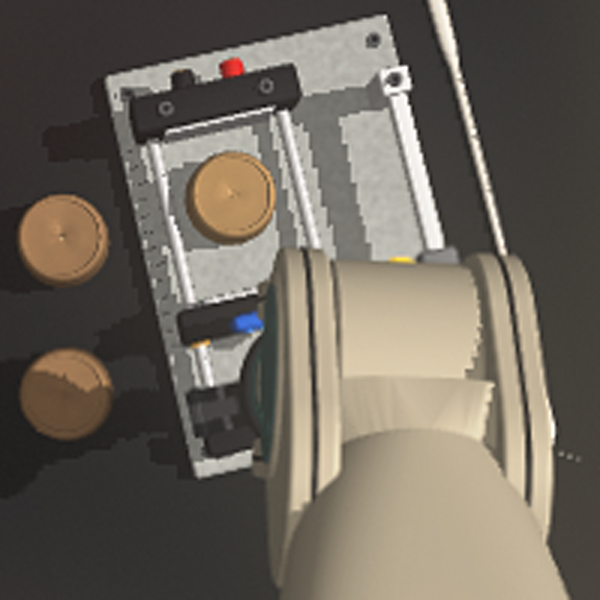

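{"op": "apply_moves", "data": {"series": [0.0098, 0.0021, 0, 0, 0, 0, 1, 0.0195, 0.0043, 0, 0, 0, 0, 1, 0.0244, 0.0053, 0, 0, 0, 0, 1, 0.0293, 0.0064, 0, 0, 0, 0, 1]}}

```text
time: 3.35
tcp_pos: [0.4798, 0.0511, 0.145]
ee_rot: [-0.703, -0.076, 0.703, -0.076]
force: [-1.6, 0.2, 1.1]
gripper_width: -0.0001
```

{"op": "apply_moves", "data": {"series": [0.0049, 0.0011, 0, 0, 0, 0, 1, 0.0098, 0.0021, 0, 0, 0, 0, 1, 0.0147, 0.0032, 0, 0, 0, 0, 1, 0.0195, 0.0043, 0, 0, 0, 0, 1]}}

```text
time: 3.85
tcp_pos: [0.4993, 0.0555, 0.1446]
ee_rot: [-0.703, -0.076, 0.703, -0.076]
force: [-1.8, 0.3, 1.3]
gripper_width: 0.0002
```

```bash
python3 - <<'E'
from h import *
import cv2
o=arm.get_obs(); print(o['time'],w2c(o['tcp_pos']),R.from_euler('z',-Q[2]).apply(o['force']))
for n in ('side',):
    im=arm.get_image(n)[:,:,::-1]; x,y=(270,210) if n=='top' else (250,180)
    cv2.imwrite(f'pics/{n}2.png',cv2.resize(im[y:y+150,x:x+200],None,fx=4,fy=4,interpolation=cv2.INTER_CUBIC))
E
```

```text
3.85 [-0.03069381  0.02780867  0.14462488] [-1.64737614  0.70034545  1.32688432]
```

View pics/side2.png

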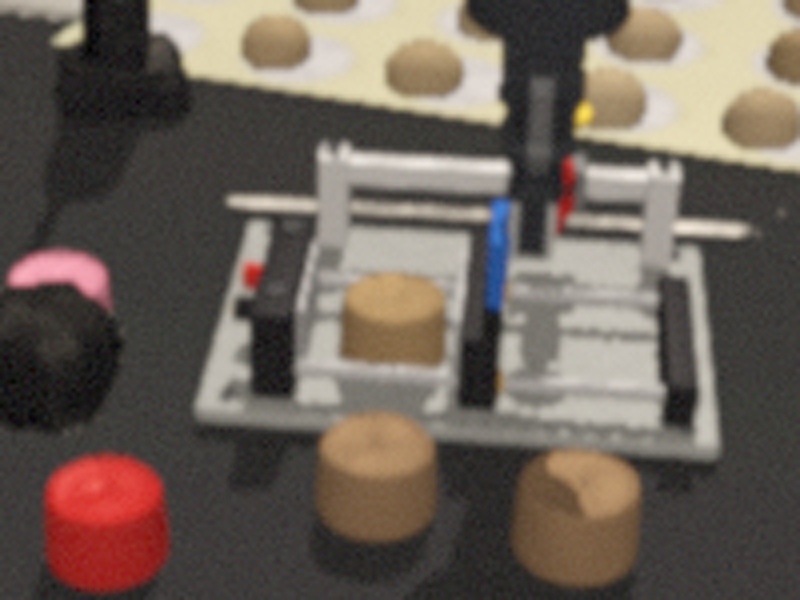

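{"op": "apply_moves", "data": {"series": [0.0049, 0.0011, 0, 0, 0, 0, 1, 0.0098, 0.0021, 0, 0, 0, 0, 1, 0.0147, 0.0032, 0, 0, 0, 0, 1, 0.0195, 0.0043, 0, 0, 0, 0, 1, 0.0244, 0.0053, 0, 0, 0, 0, 1]}}

```text
time: 4.53
tcp_pos: [0.5183, 0.0599, 0.144]
ee_rot: [-0.698, -0.075, 0.708, -0.077]
force: [-19.7, -5.6, 15.5]
gripper_width: 0.0002
```

```bash
python3 - <<'E'
from h import *
import cv2
o=arm.get_obs(); print(o['time'],w2c(o['tcp_pos']),R.from_euler('z',-Q[2]).apply(o['force']))
for n in ('side',):
    im=arm.get_image(n)[:,:,::-1]; x,y=(270,210) if n=='top' else (250,180)
    cv2.imwrite(f'pics/{n}3.png',cv2.resize(im[y:y+150,x:x+200],None,fx=4,fy=4,interpolation=cv2.INTER_CUBIC))
E
```

```text
4.525 [-0.01115455  0.02799477  0.14402002] [-20.46128554  -1.23461748  15.49998617]
```

View pics/side3.png

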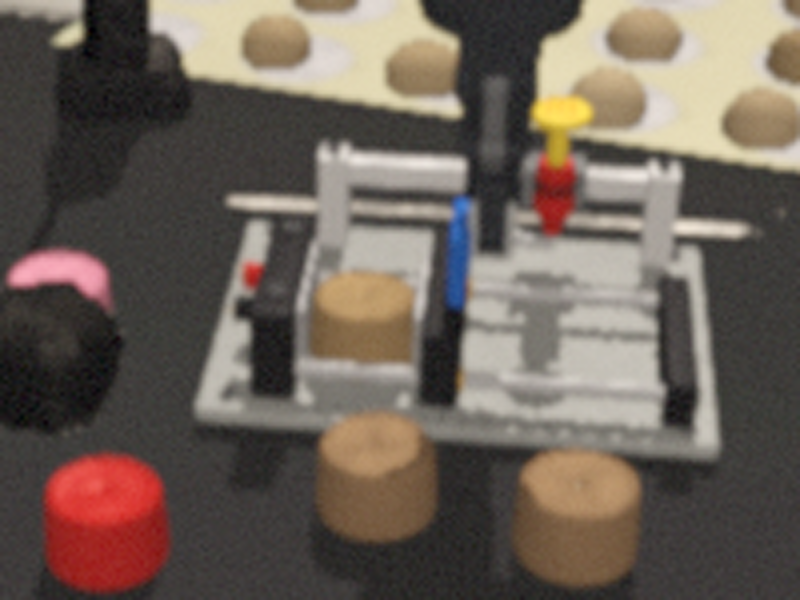

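{"op": "apply_moves", "data": {"series": [-0.0098, -0.0021, 0, 0, 0, 0, 1, -0.0244, -0.0053, 0, 0, 0, 0, 1, -0.0244, -0.0053, 0, 0, 0, 0, 1]}}

```text
time: 4.95
tcp_pos: [0.4983, 0.0553, 0.1447]
ee_rot: [0.703, 0.076, -0.703, 0.076]
force: [0.1, 0.4, 0.4]
gripper_width: -0.0001
```

```bash
python3 - <<'E'
from h import *
import cv2
o=arm.get_obs(); print(o['time'],w2c(o['tcp_pos']),R.from_euler('z',-Q[2]).apply(o['force']))
for n in ('side','top'):
    im=arm.get_image(n)[:,:,::-1]; x,y=(270,210) if n=='top' else (250,180)
    cv2.imwrite(f'pics/{n}4.png',cv2.resize(im[y:y+150,x:x+200],None,fx=4,fy=4,interpolation=cv2.INTER_CUBIC))
E
```

```text
4.95 [-0.03172584  0.02783043  0.14473261] [0.18941453 0.34506693 0.39555108]
```

View pics/side4.png

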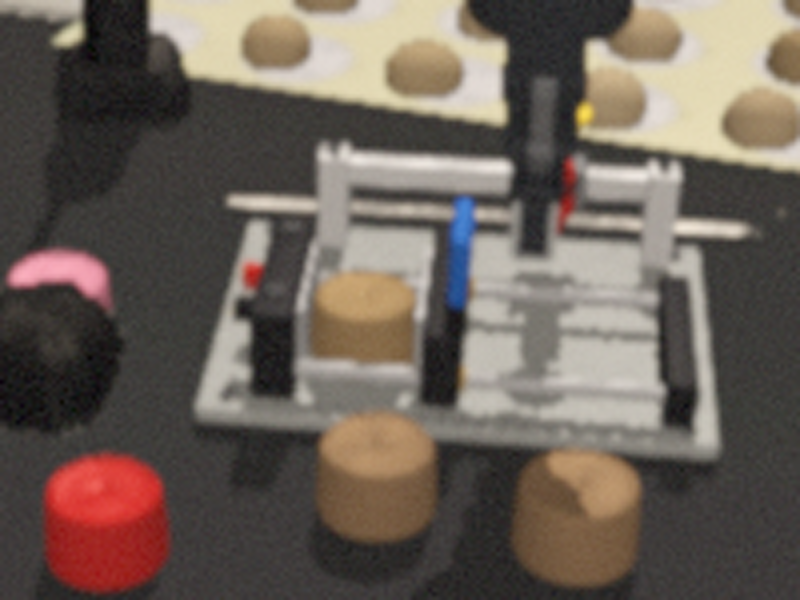

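View pics/top4.png

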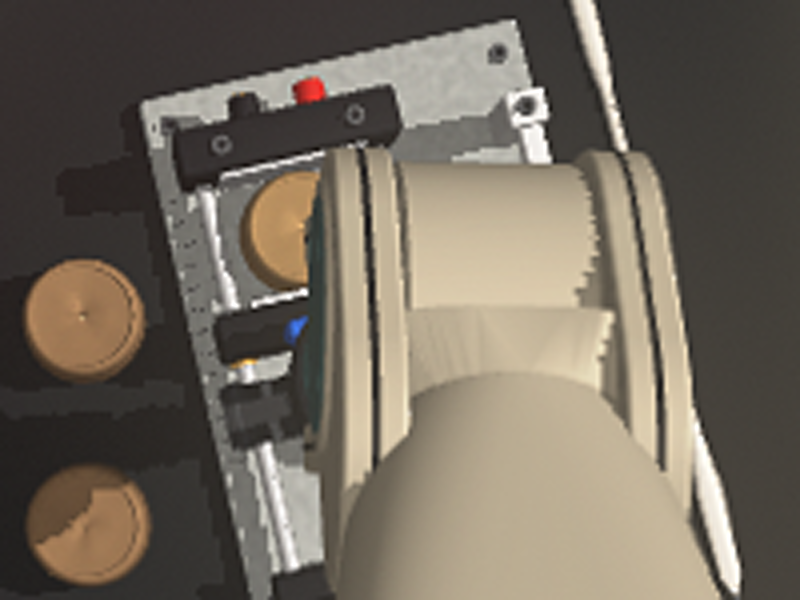

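{"op": "apply_moves", "data": {"series": [-0.01, 0, 0.05, 0, 0, 0, 1, -0.01, -0.03, 0.1, 0, 0, 0, 1, -0.05, -0.09, 0.1, 0, 0, 0, 1, -0.08, -0.14, 0.1, 0, 0, 0, 1, -0.09, -0.19, 0.1, 0, 0, 0, 1]}}

```text
time: 5.68
tcp_pos: [0.4081, -0.1358, 0.2453]
ee_rot: [0.703, 0.076, -0.702, 0.077]
force: [1.8, -1.0, 0.5]
gripper_width: 0.0003
```

```bash
python3 - <<'E'
from h import *
import cv2
o=arm.get_obs(); print(o['time'],o['tcp_pos'],w2c(o['tcp_pos']),R.from_euler('z',-Q[2]).apply(o['force']))
for n in ('side','top'):
    im=arm.get_image(n)[:,:,::-1]; cv2.imwrite(f'pics/{n}5f.png',im);x,y=(270,210) if n=='top' else (250,180)
    cv2.imwrite(f'pics/{n}5.png',cv2.resize(im[y:y+150,x:x+200],None,fx=4,fy=4,interpolation=cv2.INTER_CUBIC))
E
```

```text
5.675 [ 0.40810432 -0.13577051  0.24526713] [-0.16063744 -0.13956128  0.24526713] [ 1.59152815 -1.36119127  0.45267644]
```

View pics/side5.png

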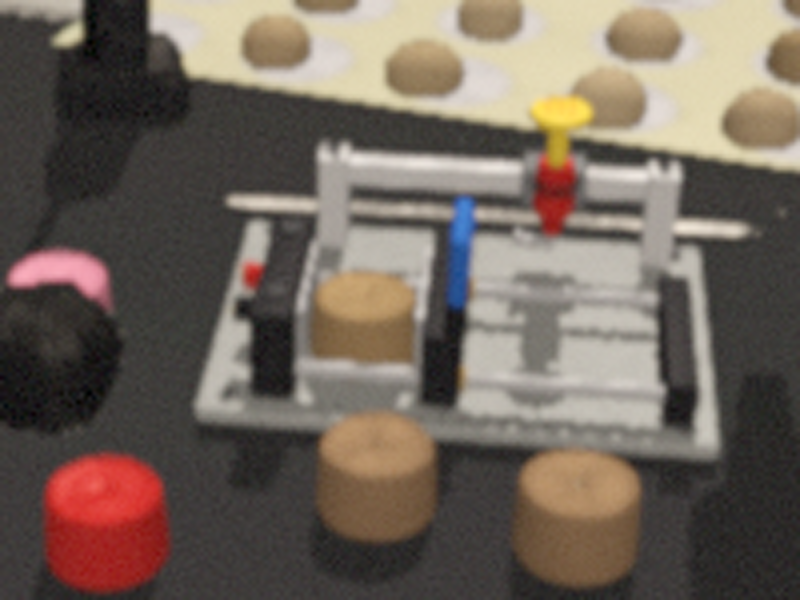

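View pics/top5.png

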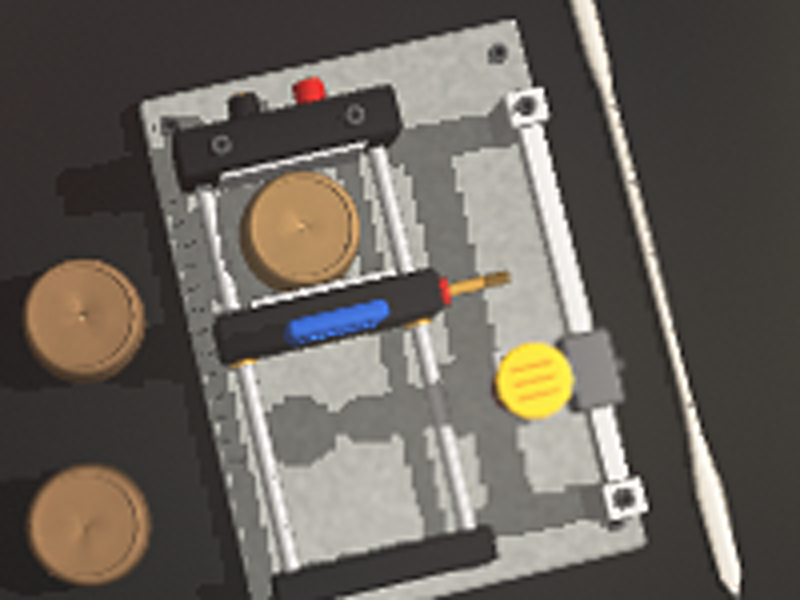

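```bash
python3 - <<'E'
from h import *
f=lambda px,z:w2c([*unproj('top',(270+px[0]/4,210+px[1]/4),z),z]).round(4)
print('cake',f((302,229),.047), 'front',f((297,172),.047),'back',f((307,288),.047))
print('pin',f((456,288),.031),f((482,283),.031),f((508,278),.031))
print('tab back',f((293,343),.092),f((388,320),.092),'tab front',f((288,325),.092),f((385,303),.092))
print('cap',f((535,380),.118))
for z in (.052,.062,.07): print('slide plate front',z,f((330,288),z),'fixed',f((300,160),z))
s=lambda px,z:w2c([*unproj('side',(250+px[0]/4,180+px[1]/4),z),z]).round(4)
print('side cake',s((365,286),.047),'cap',s((562,106),.118))
E
```

```text
cake [0.0473 0.0326 0.047 ] front [0.0726 0.029  0.047 ] back [0.0214 0.0364 0.047 ]
pin [ 0.008 -0.03   0.031] [ 0.0076 -0.0419  0.031 ] [ 0.0072 -0.0539  0.031 ]
tab back [-0.0036  0.051   0.092 ] [-0.0031  0.0099  0.092 ] tab front [0.0042 0.0514 0.092 ] [0.0042 0.0095 0.092 ]
cap [-0.0422 -0.0404  0.118 ]
slide plate front 0.052 [0.0188 0.027  0.052 ] fixed [0.0768 0.027  0.052 ]
slide plate front 0.062 [0.018  0.0279 0.062 ] fixed [0.0754 0.0279 0.062 ]
slide plate front 0.07 [0.0173 0.0286 0.07  ] fixed [0.0743 0.0286 0.07  ]
side cake [0.0483 0.0269 0.047 ] cap [-0.0434 -0.0414  0.118 ]
```

```bash
python3 - <<'E'
from h import *
o=arm.get_obs(); t=c2w([-.042,-.0403,.205]); print(t,t-o['tcp_pos'],o['tcp_pos'])
E
```

```text
[ 0.50278423 -0.01344571  0.205     ] [ 0.09380025  0.12566443 -0.04059065] [ 0.40898397 -0.13911014  0.24559065]
```

{"op": "apply_moves", "data": {"series": [0.045, 0.06, 0, 0, 0, 0, 1, 0.094, 0.126, 0, 0, 0, 0, 1, 0.094, 0.126, -0.02, 0, 0, 0, 1, 0.094, 0.126, -0.04, 0, 0, 0, 1, 0.094, 0.126, -0.04, 0, 0, 0, 1]}}

```text
time: 6.4
tcp_pos: [0.5024, -0.0074, 0.2032]
ee_rot: [-0.702, -0.077, 0.704, -0.076]
force: [-0.5, 0.6, 0.1]
gripper_width: -0.0002
```

```bash
python3 - <<'E'
from h import *
import cv2
im=arm.get_image('side')[:,:,::-1]; x,y=(250,130)
cv2.imwrite(f'pics/side6.png',cv2.resize(im[y:y+150,x:x+200],None,fx=4,fy=4,interpolation=cv2.INTER_CUBIC))
o=arm.get_obs(); t=c2w([-.042,-.0403,.19]); print(o['time'],w2c(o['tcp_pos']),t-o['tcp_pos'],R.from_euler('z',-Q[2]).apply(o['force']))
E
```

```text
6.45 [-0.04067568 -0.03489175  0.20424996] [-0.00013777 -0.00556633 -0.01424996] [0.0287545  0.64608336 0.49271321]
```

View pics/side6.png

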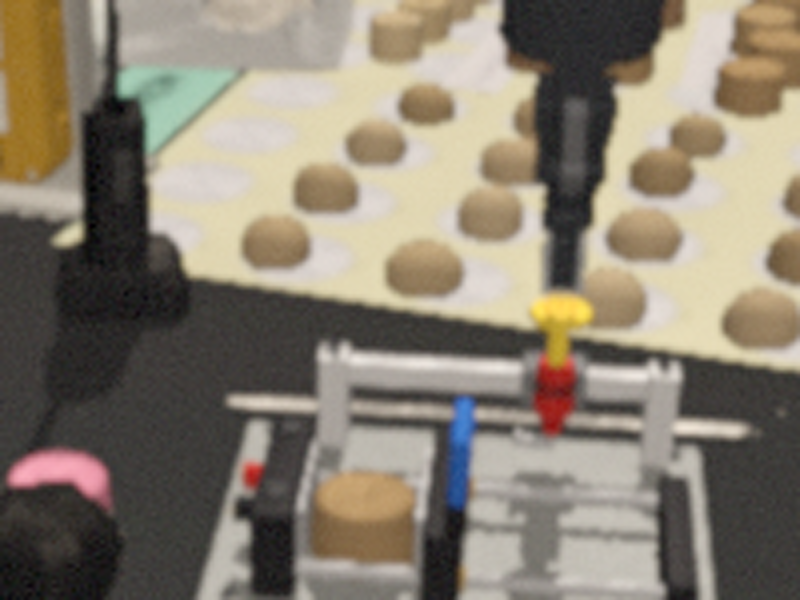

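{"op": "apply_moves", "data": {"series": [-0.0005, -0.0055, -0.004, 0, 0, 0, 1, -0.0005, -0.0055, -0.01, 0, 0, 0, 1, -0.0005, -0.0055, -0.014, 0, 0, 0, 1, -0.0005, -0.0055, -0.017, 0, 0, 0, 1, -0.0005, -0.0055, -0.02, 0, 0, 0, 1]}}

```text
time: 7.08
tcp_pos: [0.5027, -0.0144, 0.1849]
ee_rot: [0.703, 0.076, -0.703, 0.076]
force: [-0.5, -0.6, 2.1]
gripper_width: -0.0002
```

```bash
python3 - <<'E'
from h import *
o=arm.get_obs(); print(o['time'],w2c(o['tcp_pos']),R.from_euler('z',-Q[2]).apply(o['force']))
E
```

```text
7.075 [-0.04227062 -0.04118224  0.18487407] [-0.61175923 -0.47457822  2.12147495]
```

{"op": "apply_moves", "data": {"series": [0, 0.0005, -0.004, 0, 0, 0, 1, 0, 0.001, -0.008, 0, 0, 0, 1, 0, 0.001, -0.011, 0, 0, 0, 1, 0, 0.001, -0.013, 0, 0, 0, 1, 0, 0.001, -0.013, 0, 0, 0, 1]}}

```text
time: 7.7
tcp_pos: [0.5031, -0.0134, 0.172]
ee_rot: [0.703, 0.076, -0.703, 0.076]
force: [0.4, -3.6, 5.3]
gripper_width: 0.0001
```

```bash
python3 - <<'E'
from h import *
import cv2
o=arm.get_obs(); print(o['time'],w2c(o['tcp_pos']),R.from_euler('z',-Q[2]).apply(o['force']))
im=arm.get_image('side')[:,:,::-1]; x,y=(300,160)
cv2.imwrite(f'pics/side7.png',cv2.resize(im[y:y+120,x:x+160],None,fx=5,fy=5,interpolation=cv2.INTER_CUBIC))
o=arm.get_obs(); print(o['time'],w2c(o['tcp_pos']),R.from_euler('z',-Q[2]).apply(o['force']))
E
```

```text
7.7 [-0.04167189 -0.04031393  0.1719822 ] [-0.42157682 -3.5710059   5.25448804]
7.75 [-0.04169931 -0.04027327  0.17202012] [-0.19062451 -4.03952654  4.71473194]
```

View pics/side7.png

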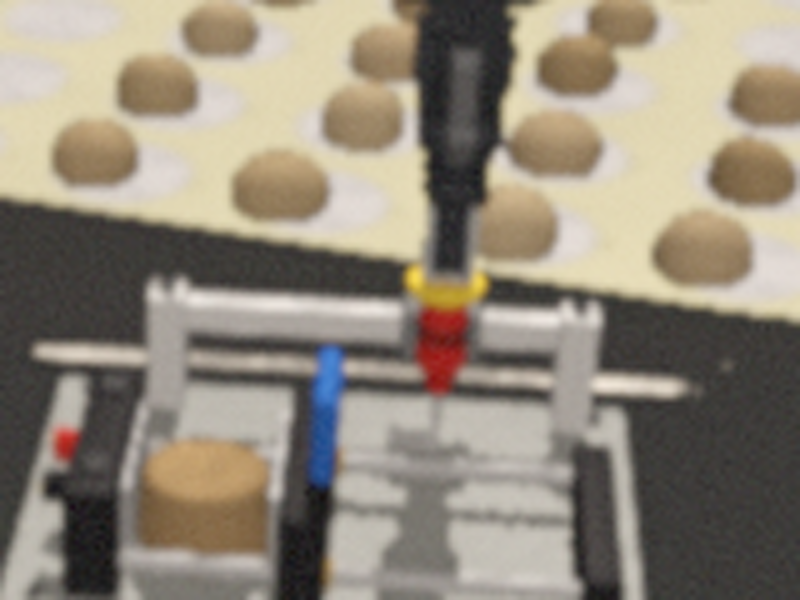

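{"op": "apply_moves", "data": {"series": [0.0002, -0.0008, -0.001, 0, 0, 0, 1, 0.0032, -0.0002, -0.001, 0, 0, 0, 1, 0.0081, 0.0009, -0.001, 0, 0, 0, 1, 0.013, 0.002, -0.001, 0, 0, 0, 1, 0.0179, 0.003, -0.001, 0, 0, 0, 1]}}

```text
time: 8.38
tcp_pos: [0.5208, -0.0098, 0.1707]
ee_rot: [-0.703, -0.076, 0.703, -0.076]
force: [-0.8, -1.1, 3.8]
gripper_width: -0.0002
```

```bash
python3 - <<'E'
from h import *
import cv2
o=arm.get_obs(); print(o['time'],w2c(o['tcp_pos']),R.from_euler('z',-Q[2]).apply(o['force']))
im=arm.get_image('side')[:,:,::-1]; x,y=(300,160)
cv2.imwrite(f'pics/side8.png',cv2.resize(im[y:y+120,x:x+160],None,fx=5,fy=5,interpolation=cv2.INTER_CUBIC))
o=arm.get_obs(); print(o['time'],w2c(o['tcp_pos']),R.from_euler('z',-Q[2]).apply(o['force']))
E
```

```text
8.375 [-0.02361309 -0.04059429  0.17067751] [-0.97533795 -0.86302023  3.75682003]
8.425 [-0.02287612 -0.04066125  0.17079706] [-0.06325768 -1.07517587  5.0683436 ]
```

View pics/side8.png

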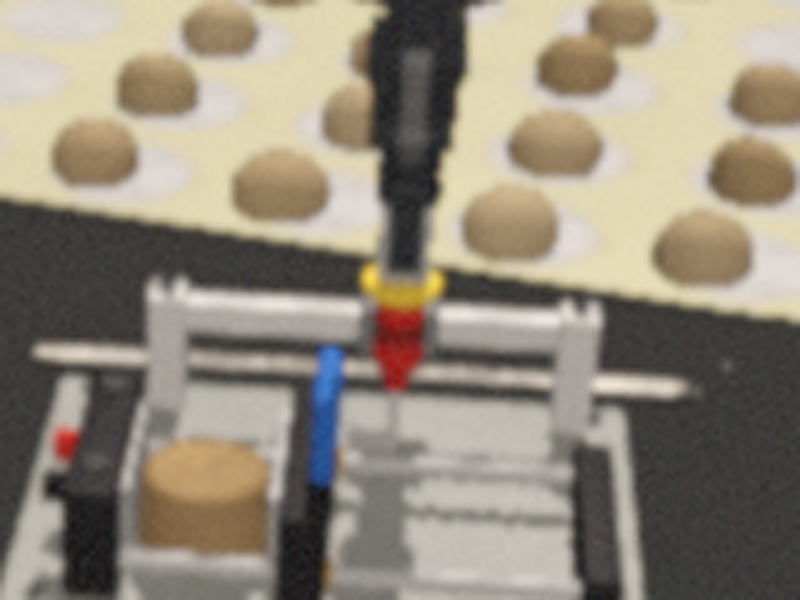

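{"op": "apply_moves", "data": {"series": [0.0049, 0.0011, 0, 0, 0, 0, 1, 0.0098, 0.0021, 0, 0, 0, 0, 1, 0.0147, 0.0032, 0, 0, 0, 0, 1, 0.0185, 0.004, 0, 0, 0, 0, 1, 0.0215, 0.0047, 0, 0, 0, 0, 1]}}

```text
time: 9.05
tcp_pos: [0.5422, -0.0052, 0.1707]
ee_rot: [-0.703, -0.076, 0.703, -0.076]
force: [0.2, -0.1, 5.1]
gripper_width: -0.0
```

```bash
python3 - <<'E'
from h import *
import cv2
im=arm.get_image('side')[:,:,::-1]; x,y=(300,160); cv2.imwrite('pics/side9f.png',im)
cv2.imwrite(f'pics/side9.png',cv2.resize(im[y:y+120,x:x+160],None,fx=5,fy=5,interpolation=cv2.INTER_CUBIC))
o=arm.get_obs(); print(o['time'],w2c(o['tcp_pos']),R.from_euler('z',-Q[2]).apply(o['force']))
im=arm.get_image('top')[:,:,::-1]; x,y=(270,210)
cv2.imwrite(f'pics/top9.png',cv2.resize(im[y:y+150,x:x+200],None,fx=4,fy=4,interpolation=cv2.INTER_CUBIC))
E
```

```text
9.1 [-0.0013311  -0.04068869  0.17077629] [0.52817659 0.04592451 4.44222723]
```

View pics/side9.png

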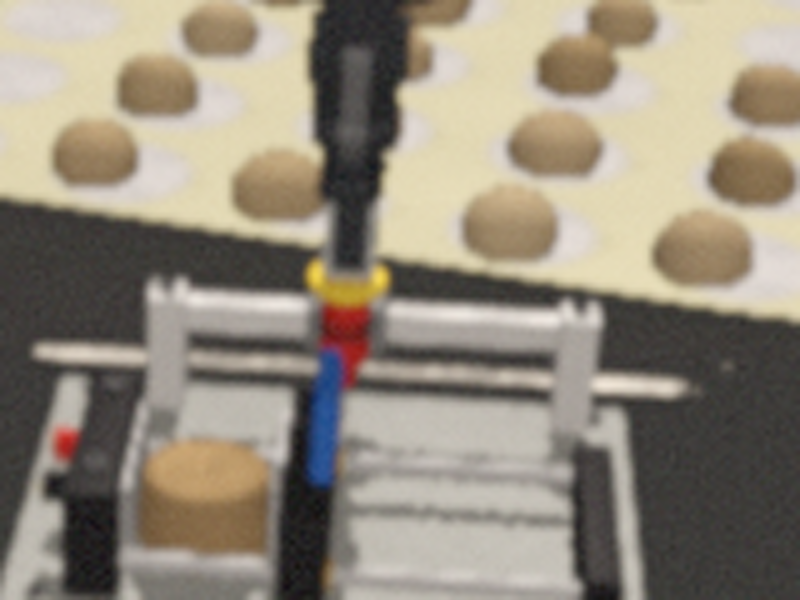

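View pics/top9.png

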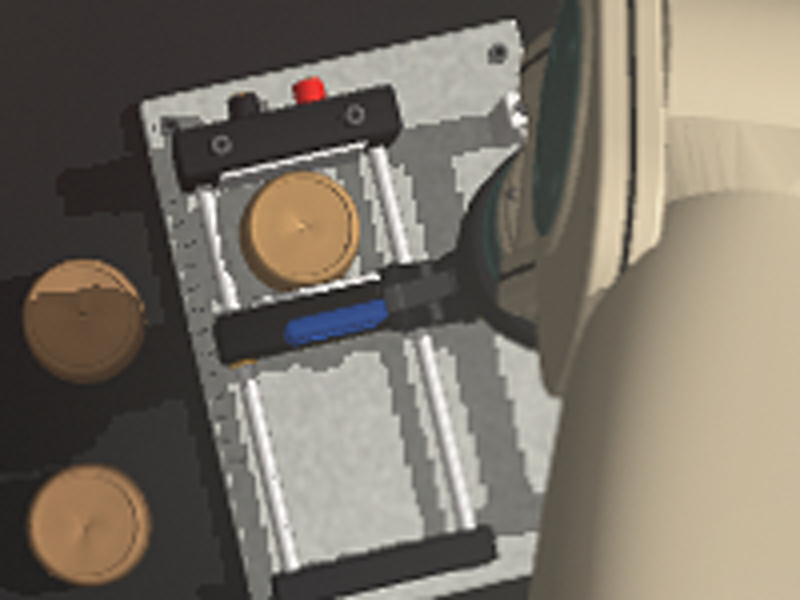

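```bash
python3 - <<'E'
from h import *
import cv2
from scipy import ndimage
def capcell(fn,z):
    im=cv2.imread(fn).astype(int); b,g,r=im[...,0],im[...,1],im[...,2]
    return b,g,r
im=cv2.imread('pics/side9f.png'); hsv=cv2.cvtColor(im,cv2.COLOR_BGR2HSV)
def meas(fn,z,scale=1,off=(0,0)):
    im=cv2.imread(fn); h=cv2.cvtColor(im,cv2.COLOR_BGR2HSV); m=cv2.inRange(h,(20,180,120),(35,255,255))
    n,l,s,c=cv2.connectedComponentsWithStats(m); 
    for k in np.argsort(-s[1:,4])[:2]+1:
        x0,y0,w,hh,a=s[k]; print(fn,(x0+w/2)/scale+off[0],(y0+hh/2)/scale+off[1],w/scale,a, end=' ')
        u=(x0+w/2)/scale+off[0]-.5/scale; 
        # solve cell x with y=-0.04 matching column
        from scipy.optimize import brentq
        try: print('cell x',brentq(lambda X: proj('side',c2w([X,-.0405,z]))[0,0]-u,-.1,.1))
        except Exception as e: print()
meas('pics/side5f.png',.115); meas('pics/side7.png',.096,5,(300,160)); meas('pics/side8.png',.095,5,(300,160)); meas('pics/side9f.png',.095)
meas('pics/side9.png',.095,5,(300,160))
E
```

```text
pics/side5f.png 235.0 25.0 44.0 969 
pics/side5f.png 246.5 132.5 37.0 424 
pics/side7.png 389.5 219.4 10.6 593 cell x -0.04265156243537776
pics/side7.png 382.6 217.2 0.8 13 cell x -0.02872701028344576
pics/side8.png 379.9 219.3 10.2 575 cell x -0.023318506362502277
pics/side8.png 374.1 217.3 0.2 1 cell x -0.011547682436781226
pics/side9f.png 235.0 24.5 44.0 955 
pics/side9f.png 247.5 145.5 39.0 653 
pics/side9.png 368.8 218.7 10.8 625 cell x -0.0007577881607870082
```

{"op": "apply_moves", "data": {"series": [0.0005, 0.0001, 0, 0, 0, 0, 1, 0.0005, 0.0001, 0.003, 0, 0, 0, 1, 0.0005, 0.0001, 0.006, 0, 0, 0, 1, 0.0005, 0.0001, 0.009, 0, 0, 0, 1]}}

```text
time: 9.65
tcp_pos: [0.5418, -0.0054, 0.1793]
ee_rot: [-0.702, -0.076, 0.704, -0.076]
force: [-0.5, -0.1, -0.1]
gripper_width: 0.0001
```

```bash
python3 - <<'E'
from h import *
import cv2
im=arm.get_image('side')[:,:,::-1]; x,y=(300,160); cv2.imwrite('pics/side10f.png',im)
cv2.imwrite(f'pics/side10.png',cv2.resize(im[y:y+120,x:x+160],None,fx=5,fy=5,interpolation=cv2.INTER_CUBIC))
o=arm.get_obs(); print(o['time'],w2c(o['tcp_pos']),R.from_euler('z',-Q[2]).apply(o['force']))
E
```

```text
9.7 [-0.00196896 -0.04084253  0.17963545] [ 0.19119277 -0.37684034  0.15778124]
```

View pics/side10.png

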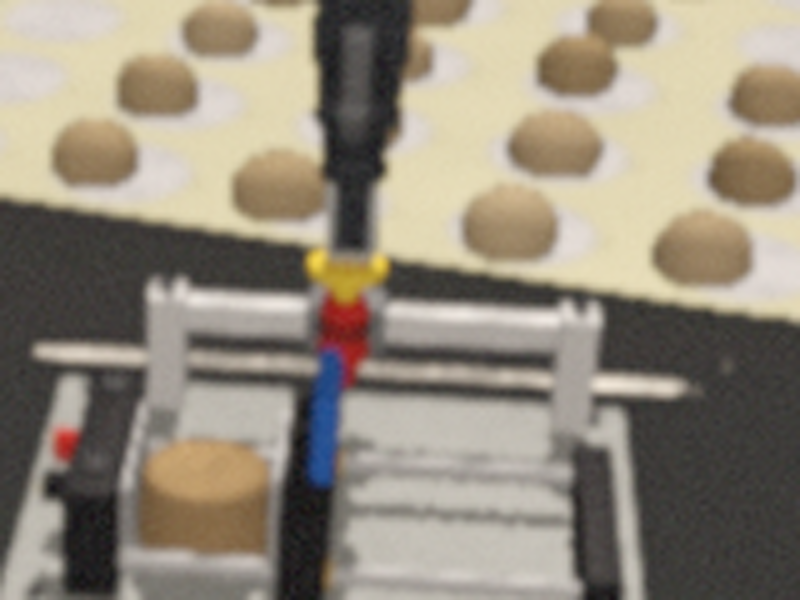

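{"op": "apply_moves", "data": {"series": [0, 0, 0.04, 0, 0, 0, 1, 0, 0, 0.08, 0, 0, 0, 1, -0.04, -0.04, 0.08, 0, 0, 0, 1, -0.08, -0.08, 0.08, 0, 0, 0, 1, -0.12, -0.12, 0.08, 0, 0, 0, 1]}}

```text
time: 10.32
tcp_pos: [0.4209, -0.1261, 0.2594]
ee_rot: [-0.703, -0.076, 0.703, -0.077]
force: [0.4, -1.4, -0.2]
gripper_width: -0.0003
```

{"op": "apply_moves", "data": {"series": [-0.02, -0.05, 0, 0, 0, 0, 1, -0.02, -0.09, 0, 0, 0, 0, 1, -0.02, -0.09, 0, 0, 0, 0, 1]}}

```text
time: 10.7
tcp_pos: [0.4021, -0.2176, 0.2595]
ee_rot: [-0.703, -0.074, 0.703, -0.075]
force: [1.0, 0.7, -0.1]
gripper_width: -0.0002
```

```bash
python3 - <<'E'
from h import *
import cv2
for n in ('side','top'):
    im=arm.get_image(n)[:,:,::-1]; cv2.imwrite(f'pics/{n}11f.png',im);x,y=(270,210) if n=='top' else (250,180)
    cv2.imwrite(f'pics/{n}11.png',cv2.resize(im[y:y+150,x:x+200],None,fx=4,fy=4,interpolation=cv2.INTER_CUBIC))
o=arm.get_obs(); print(o['time'],o['tcp_pos'],w2c(o['tcp_pos']),R.from_euler('z',-Q[2]).apply(o['force']))
E
```

```text
10.8 [ 0.40190288 -0.21517398  0.25918214] [-0.18366712 -0.21580433  0.25918214] [-0.00885774 -0.18230902 -0.0456063 ]
```

View pics/side11.png

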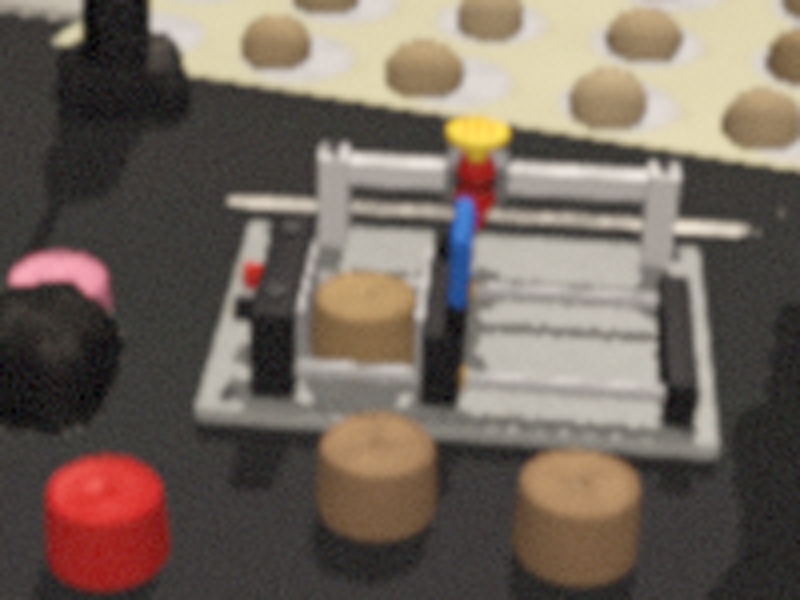

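View pics/top11.png

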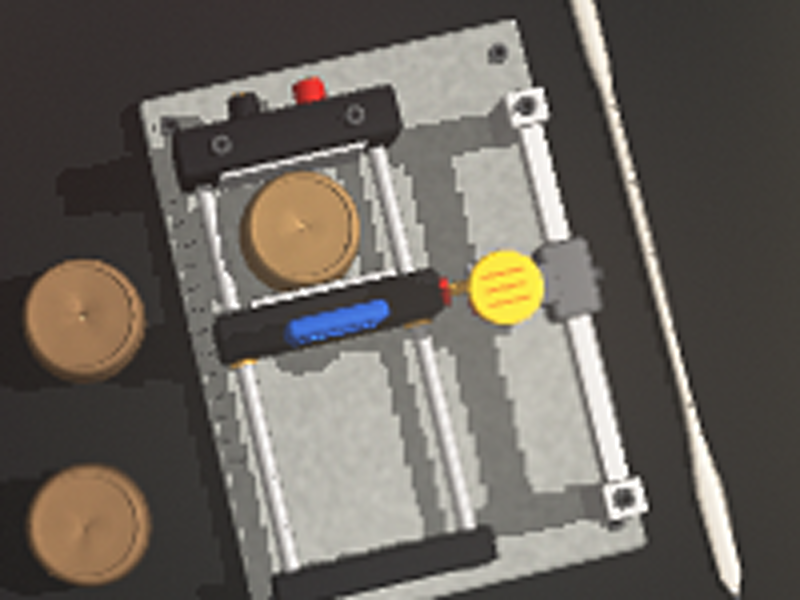

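```bash
python3 - <<'E'
from h import *
f=lambda px,z:w2c([*unproj('top',(270+px[0]/4,210+px[1]/4),z),z]).round(4)
t=(270+507/4,210+287/4); s=(250+478/4,180+131/4)
# triangulate cap top
sol=least_squares(lambda P:np.r_[proj('top',P)[0]-t,proj('side',P)[0]-s],[.53,0,.1]); print('cap cell',w2c(sol.x).round(4),sol.fun.round(1))
t=(270+535/4,210+380/4); s=(250+562/4,180+106/4)
sol=least_squares(lambda P:np.r_[proj('top',P)[0]-t,proj('side',P)[0]-s],[.53,0,.1]); print('cap before',w2c(sol.x).round(4),sol.fun.round(1))
print('cake',f((302,229),.047),'tab back',f((293,343),.092))
E
```

```text
cap cell [-0.0016 -0.041   0.1015] [ 0.   0.2 -0.2 -0. ]
cap before [-0.0427 -0.0403  0.1186] [ 0.1  0.3 -0.3 -0. ]
cake [0.0473 0.0326 0.047 ] tab back [-0.0036  0.051   0.092 ]
```

```bash
python3 - <<'E'
from h import *
import cv2
from scipy.optimize import least_squares
def blob(fn,box,):
    x,y,w,h=box; im=cv2.imread(fn)[y:y+h,x:x+w]; im=cv2.resize(im,None,fx=8,fy=8,interpolation=cv2.INTER_CUBIC)
    m=cv2.inRange(cv2.cvtColor(im,cv2.COLOR_BGR2HSV),(20,150,100),(36,255,255))
    ys,xs=np.where(m>0); w_=[ (m[r]>0).sum() for r in range(m.shape[0])]
    xc=(xs.min()+xs.max())/2/8+x; return xc, ys.min()/8+y, (xs.max()-xs.min())/8, w_
for a in (('pics/side5f.png',(375,195,30,30)),('pics/side11f.png',(355,195,30,30))):
    xc,yt,w,ws=blob(*a); print(a[0],xc,yt,w)
    # top edge of disc: far rim; model rim min row
    th=np.linspace(0,2*np.pi,90); best=None
    def f(q): 
        P=np.array([c2w([q[0]+.016*np.cos(t),-.0405+.016*np.sin(t),q[1]]) for t in th]); p=proj('side',P)
        return [ (p[:,0].min()+p[:,0].max())/2-xc+.5, p[:,1].min()-yt+.5]
    s=least_squares(f,[-.02,.11]); print('cap x,z',s.x)
im=cv2.imread('pics/side11f.png')[195:275,330:410]; cv2.imwrite('pics/z11.png',cv2.resize(im,(600,600),interpolation=cv2.INTER_CUBIC))
E
```

```text
pics/side5f.png 390.5625 204.375 14.625
cap x,z [-0.04261817  0.11616811]
pics/side11f.png 369.375 209.875 16.75
cap x,z [-0.00083464  0.10097316]
```

View pics/z11.png

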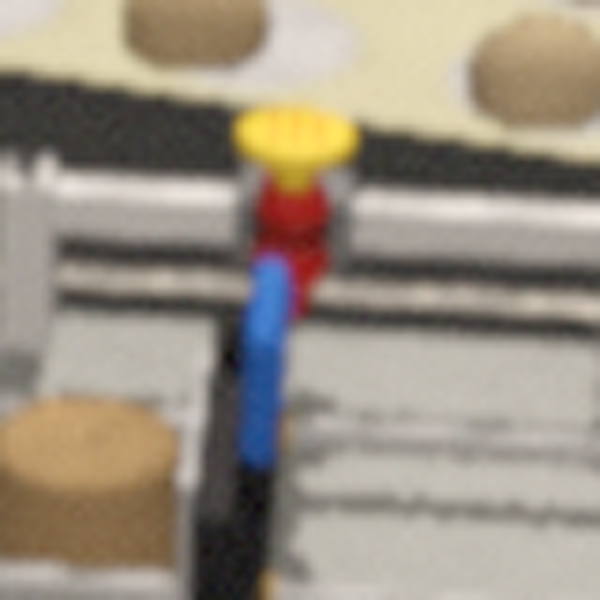

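```bash
python3 - <<'E'
from h import *
import cv2
def edge(fn,xc,f=1):
    im=cv2.imread(fn).astype(float); sat=(im[...,2]+im[...,1])/2-im[...,0]  # yellowness
    out=[]
    for dx in (-5,-4,-3,3,4,5):
        xx=xc+dx; x0=int(np.floor(xx)); a=xx-x0
        col=(sat[198:228,x0]*(1-a)+sat[198:228,x0+1]*a)
        k=col.argmax(); pk=col[k]
        # area-sum centroid of the yellow band
        w=np.clip(col-25,0,None); w[:max(0,k-6)]=0; w[k+7:]=0
        rows=np.arange(198,228); 
        j=k
        while col[j]>pk/2: j+=1
        out.append((rows[j-1]+(col[j-1]-pk/2)/(col[j-1]-col[j]), (w*rows).sum()/w.sum()))
    return np.array(out)
for fn,xc,X in (('pics/side5f.png',390.1,-.0425),('pics/side9f.png',368.4,-.0013),('pics/side10f.png',368.9,-.0013),('pics/side11f.png',368.9,-.0013)):
    e=edge(fn,xc); print(fn,e[:,0].round(2),e[:,0].mean().round(2),'cent',e[:,1].mean().round(2))
for X,z in ((-.0425,.118),(-.0013,.118),(-.0013,.1040),(-.0013,.1015),(-.0013,.0977)): print(X,z,proj('side',c2w([X,-.0405,z])))
E
```

```text
pics/side5f.png [211.96 212.57 222.18 211.86 211.71 211.27] 213.59 cent 207.48
pics/side9f.png [218.56 219.81 221.89 222.95 221.75 220.11] 220.85 cent 217.83
pics/side10f.png [216.11 217.15 223.08 217.8  216.94 216.59] 217.95 cent 214.35
pics/side11f.png [215.96 216.74 218.26 217.36 216.78 216.47] 216.93 cent 212.61
-0.0425 0.118 [[390.0481284  206.69202775]]
-0.0013 0.118 [[369.4558051 205.6099412]]
-0.0013 0.104 [[369.15620356 211.73411558]]
-0.0013 0.1015 [[369.10317365 212.81772461]]
-0.0013 0.0977 [[369.0228383  214.45907373]]
```

```bash
python3 - <<'E'
from workcell import arm
print(arm.sign_off()); print(arm.get_obs()['time'])
E
```

```text
the job is handed in; nothing more can be done
None
the job is handed in; nothing more can be done
```

I pushed the sliding electrode home onto the gel cake, then clipped the hook probe onto the brass pin. The job was handed in at about 10.8 s with the arm clear of the cell. No verdict was reported.

**Electrode:** The last push ended in a sharp rise to about 20 N along the closing direction (26 N in all). That is firmer than I intended, because the cell met the cake earlier than I expected. I backed off at once, and the electrode eased back about 1.5 mm. The pictures then showed the cake's centre at about cell x = 47 mm. The gap between the plates was about 57 mm as measured, against the 55 mm cake, and the cake was against both plates within measuring error.

**Probe:**
- I pressed the plunger about 20 mm and slid the probe about 41 mm with it held down.
- The hook slot came within about 1 mm of the pin.
- I then let the plunger up. The finger lost contact with the plunger still partly down, and the cap stayed down after the arm left.

**Checks that disagreed:** The plunger's final depth came out between 12 and 17 mm depending on how I measured it. The clipped value is 14 mm. The hook itself was hidden from both cameras, so I infer the catch from the cap staying down and the measured alignment.

**Surroundings:** The electrode had not moved after clipping. The spare cakes and spatula looked unmoved in the last pictures. I did not check the beaker again, but the arm never went near it.

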